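# Put the last dropper bottle back in its carrier and lift the carrier level by its handle

### The job

The work is done and the bottles go back to the cabinet: lower the dropper bottle that is out on the bench gently into the empty hole of the wooden bottle carrier and let go of it, then swing the carrier's folded handle upright while the carrier stands on the bench. Then take the handle by the middle of its wooden grip and lift the full carrier about 10 cm clear of the bench; finish while holding it there in the air, level and steady, with all three bottles down in their holes - do not put it down. Drop or topple no bottle, do not tip the carrier, and leave the bracelet on its steel block, the loupe and the tweezers where they lie.

Things in the scene. Friction and masses are not known exactly. Their poses are not given: they have to be found in the camera images.
- carrier: light wooden block on rubber feet, 76 x 152 mm, 41 mm high, loose, 0.5 kg: three round holes, 38 mm wide, 30 mm deep, 47 mm apart in a row along y; on each end a steel plate with the handle's pivot. Origin: centre of the underside; z up, y along the row towards the left hole. The handle's pivot axis runs along y, 54 mm above the underside, over the middle of the width.
- bail (a joint): folding wire handle. 0 = upright; at a > 0 it is folded to the block's -x side: the grip's axis lies 115*sin(a) mm to -x of the pivot and 115*cos(a) mm above it; range -1.35 to 1.35 rad. Stiff pivots hold it where it is left; up to 1 N at the grip moves it. Pulling much harder tips or drags the block.
- bail_grip (a point): centre of the handle's wooden grip, a round bar 14 mm thick, 86 mm long, parallel to the block's y. It turns easily on its wire, as on a bucket handle: it can be held tight while the handle swings, and the lifted carrier hangs from it, level only if the handle stood upright. Upright it is 169 mm above the carrier's underside, 56 mm above the bottle tops.
- well_right (a point): centre of the floor of the empty hole, the one on the carrier's -y end; the floor lies 11 mm above the carrier's underside, the hole's mouth 30 mm above the floor (41 mm above the underside).
- well_mid (a point): centre of the floor of the middle hole, where a bottle stands.
- well_left (a point): centre of the floor of the left hole (+y end), where a bottle stands.
- bottle_out: brown dropper bottle standing on the bench outside the carrier; 102 mm high, round body 33 to 34 mm wide up to about 58 mm above its foot, then a shoulder, a black cap 24 mm wide (62 to 77 mm) and a rubber bulb 13 mm wide on top; about 70 g (fill varies). Origin: centre of its foot; z up along the bottle.
- bottle_mid: a dropper bottle like the first, standing in the carrier's middle hole. Origin: centre of its foot.
- bottle_left: a dropper bottle like the first, standing in the carrier's left hole. Origin: centre of its foot.
- steel_block: bystander: bare square steel block 62 x 62 x 19 mm, lying farther back on the right. Origin: centre of its underside.
- cuff: bystander: thin open silver bracelet 54 x 61 x 6 mm, lying on the steel block. Origin: centre of its underside.
- loupe: bystander: round black eye loupe 31 mm wide and 19 mm high, behind the work. Origin: centre of its underside.
- tweezers: bystander: steel tweezers 131 mm long and 9 mm high, lying at the front left edge of the bench. Origin: centre of the underside.

How it is judged:
By the outcome, as a careful person would: the job done as asked, in the order asked, and still so for the second after the job is handed in, while the arm keeps its last pose, push and grip.
It also fails if it takes over 67 s, if anything falls off the work surface, if the arm or the gripper's body presses on something with over 40 N, if the wrist force passes 120 N, or if a joint passes its speed limit or range.

### The arm

A 7-joint arm with a two-finger parallel gripper is mounted at the origin on a cart in front of the work surface, level with it; the furniture and walls round the work are solid. World frame = base frame: x ahead of the robot, y to its left, z up, the work surface at z = 0. Lengths are in m, angles in rad, forces in N, time in s.
With the tool pointing down it reaches from about 0.35 to 0.9 m from the base axis. Payload 7.2 kg.
Tool frame: the origin (TCP) lies between the finger pads, 19 mm behind the fingertips; this is the grasp point; z points along the fingers, y is the line along which they close (so a half turn about z gives the same grasp; the last joint's range is limited). The gripper opens to 85 mm and grips with 20 to 120 N. Pads are 22 mm wide; open, the fingers measure 114 mm over their backs; the gripper's body (76 mm by 85 mm) begins 54 mm behind the grasp point. The pads swing forward as they close: fully open they stand 13 mm farther back than shut.
Start: joints at [-1.221, 0.411, -0.013, 1.596, 0.006, 1.134, -0.082], TCP at [0.254, 0.571, 0.25] pointing down, gripper open.
Joint ranges: [-2.95, 2.95], [-0.29, 1.99], [-1.47, 1.44], [0.14, 2.54], [-1.03, 4.17], [0.13, 1.85], [-2.86, 2.86]. Speed limits (rad/s): [2.39, 2.39, 3.01, 3.01, 3.14, 3.14, 3.14].

### API

Orientations are given as a rotation vector (axis times angle).
In Python, from station import arm, cams, status gives the robot as it stands (arm), with the cameras (cams) and the readings (status).
- The arm moves only by the tool nudge_tcp, called after "Call:" as a command line: name --argument value ..., lists and objects as JSON in quotes. Schema: {"type":"object","properties":{"increments":{"type":"array","items":{"type":"array","items":{"type":"array","items":{"type":"number"},"minItems":5,"maxItems":5},"minItems":1,"maxItems":10},"minItems":1,"maxItems":1},"force":{"type":"number"},"only":{"type":"string"},"quiet":{"type":"boolean"},"lines":{"type":"string"}},"required":["increments"],"additionalProperties":false}. increments is a list that holds a single list of rows (three levels of brackets), with 1 to 10 rows, each of 5 numbers: dx, dy, dz in m, then a turn about the tool's z in rad, then the finger opening in m; each row is the pose to reach, as a shift and turn from the pose commanded when the call began, along the tool's axes at that moment; what a row does not reach only later rows make up. A row lasts 1/12 s, in which the tool goes at most 0.0417 m and 0.125 rad, less where a joint would pass 70% of its speed; a pose out of reach is approached as far as the arm can. The fingers move at their own pace and stop on an object; force is the grip in N (left out, the last holds). Time passes only in rows, so rows that do not move let the fingers close. The tool returns the time, the measured TCP pose, the force, the opening and the grip force at its end. only (a regular expression) keeps the lines of the reply that match it, lines (a string "A,B") keeps lines A to B, and quiet returns only ok. Input that does not fit is refused with a message, and nothing moves.
- status.sense(): the state, without advancing time (a new reading comes with each control period).
- cams.grab_frame(name): name is "side" or "top"; returns the picture (420x560x3 uint8, red, green, blue); there is no depth.
- cams.camera_model(name): a dict with "fx", "fy", "cx", "cy" (pixels), "view" (4x4, takes a point from world to camera coordinates). Camera axes: x right, y down, z forward; pixel columns grow to the right and rows downward; lengths in m; the calibration is good to about 2 mm. A picture is of the moment at which its call begins. camera_model takes no time and is no camera call.
- arm.hand_in(): hands the job in; it is judged then, once.
The state is a dict: "clock": time; "joint_pos": joint angles; "qd": joint speeds; "tau": joint torques, N m; "tool_pos": TCP position; "eef_rot": TCP orientation; "force": force on the tool from outside, world axes, zero at the start; "wrist_torque": the same for the moment, N m; "gripper_width": finger opening in m; "grip_force": force on a finger pad.
Only numpy, scipy, OpenCV 4.12 (cv2) and the standard library are available. Lean on these libraries where they do the work, as an engineer would, in place of code of your own. Each camera call takes 0.05 s, during which the arm holds its last target. There are 200 camera calls.

## Working session

There is one attempt and no reset: what is moved stays moved. The work goes in short steps, Python scripts to look and compute and a tool call to move; the robot and the scene stay as the last step left them, time stands still between calls to the robot, and variables do not carry over. Pictures are saved under pics/ and viewed, at most 10 in all, crops included, and the job is handed in when it is done.

```bash
ls; mkdir -p pics; python3 - <<'E'
from station import arm, cams, status
import cv2
for n in("side","top"):
    f=cams.grab_frame(n); cv2.imwrite(f"pics/{n}0.png",f[:,:,::-1]); m=cams.camera_model(n); print(n,{k:(v if k!='view' else v) for k,v in m.items()})
s=status.sense(); print(s)
E
```

```text
pics
station.py
side {'fx': 443.167794131228, 'fy': 443.167794131228, 'cx': 279.407130206212, 'cy': 207.1649570839135, 'view': array([[ 0.99307014, -0.11487147, -0.02482445, -0.55600528],
       [-0.08019632, -0.50796036, -0.8576391 ,  0.15461517],
       [ 0.08590842,  0.85368661, -0.51365253,  0.87775306],
       [ 0.        ,  0.        ,  0.        ,  1.        ]])}
top {'fx': 438.1738384141824, 'fy': 438.1738384141824, 'cx': 284.4290416071208, 'cy': 213.49459403723117, 'view': array([[-0.01643455, -0.99947777,  0.02782261, -0.03044018],
       [-0.99814001,  0.01476604, -0.05914797,  0.56398496],
       [ 0.05870625, -0.02874293, -0.99786142,  0.95186406],
       [ 0.        ,  0.        ,  0.        ,  1.        ]])}
{'clock': 0.1, 'joint_pos': array([-1.22121755,  0.41182576, -0.01269961,  1.59691588,  0.00558581,
        1.13427569, -0.08219512]), 'qd': array([-0.00068669, -0.00356289, -0.00034434, -0.00390383, -0.00048244,
       -0.00168063,  0.00079308]), 'tau': array([ 3.45721397e-03, -6.01827478e+01,  6.84949569e-01, -3.00089014e+01,
        1.41701504e-02,  6.50085000e-03, -3.07054862e-06]), 'tool_pos': array([0.25345797, 0.57087543, 0.24925175]), 'eef_rot': array([-6.51423992e-01, -3.07310763e+00,  2.15941268e-03]), 'force': array([0.29797539, 0.43747934, 0.94130166]), 'wrist_torque': array([ 0.01737302, -0.03952093,  0.08525503]), 'grip_force': 0.0, 'gripper_width': 0.08519334064937818}
```

View pics/side0.png

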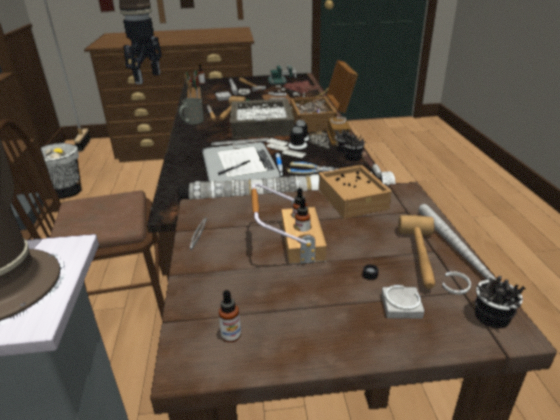

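View pics/top0.png

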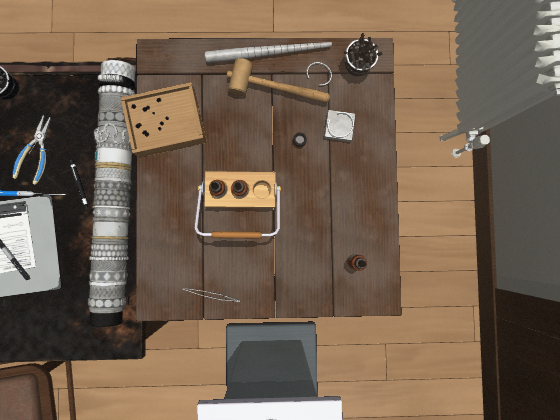

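The side view shows the bottle at about (230,318) and the carrier at about (303,235), with the handle folded toward the robot. The top view shows the bottle at (357,263), the carrier at (240,190) with its empty hole at (262,190), and the grip at (236,236). I'll enlarge these areas.

```bash
python3 - <<'E'
import cv2,numpy as np
t=cv2.imread("pics/top0.png");s=cv2.imread("pics/side0.png")
def c(im,x,y,w,h,k):
    o=cv2.resize(im[y:y+h,x:x+w],None,fx=k,fy=k,interpolation=cv2.INTER_CUBIC)
    for i in range(0,w,10): cv2.putText(o,str(x+i),(i*k,8),0,.3,(0,255,0),1); cv2.line(o,(i*k,0),(i*k,h*k),(0,255,0) ,1) if i%20==0 else 0
    for j in range(0,h,10): cv2.putText(o,str(y+j),(0,j*k+4),0,.3,(0,255,255),1); cv2.line(o,(0,j*k),(w*k,j*k),(0,255,255),1) if j%20==0 else 0
    return o
A=c(t,190,165,100,75,4); B=c(t,330,240,50,75,4); C=c(s,240,180,100,75,4); D=c(s,205,280,50,75,4)
cv2.imwrite("pics/crop0.png",np.vstack([np.hstack([A,B]),np.hstack([C,D])]))
E
```

```text
(no output)
```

View pics/crop0.png

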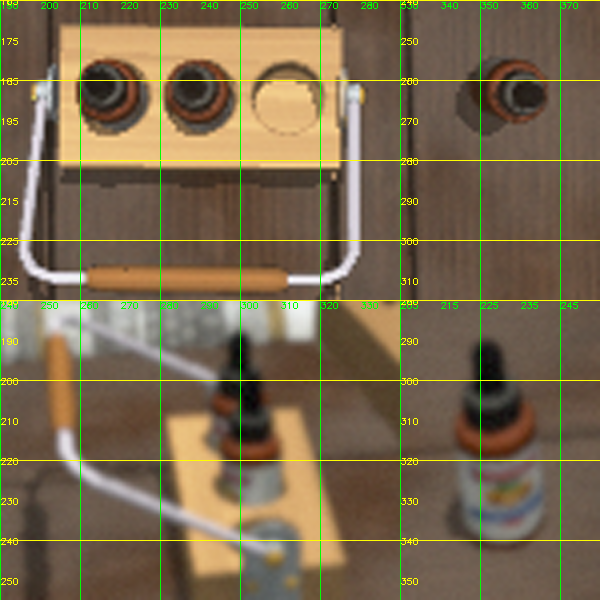

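```bash
cat > h.py <<'E'
from station import arm, cams, status
import numpy as np
from scipy.spatial.transform import Rotation as R
from scipy.optimize import least_squares
M={n:cams.camera_model(n) for n in("side","top")}
def proj(n,p):
    m=M[n];c=m["view"]@np.r_[p,1];return np.array([m["fx"]*c[0]/c[2]+m["cx"],m["fy"]*c[1]/c[2]+m["cy"]])
def plane(n,uv,z):
    return np.r_[least_squares(lambda q:proj(n,np.r_[q,z])-uv,[.5,0]).x,z].round(4)
def tri(a,b):
    r=least_squares(lambda p:np.r_[proj("side",p)-a,proj("top",p)-b],[.5,0,.1]);return r.x.round(4),r.fun.round(1)
def tool():
    s=status.sense();return s["tool_pos"],R.from_rotvec(s["eef_rot"])
def to(p):
    t,r=tool();return r.inv().apply(np.array(p)-t).round(4)
E
python3 - <<'E'
from h import *
print("well mouth",plane("top",[261.75,189.5],.041))
for c in [(205,171.75),(275.2,171.75),(205,206.75),(275,206.75)]: print("corner",plane("top",c,.041))
for c in [(281.5,284.0-0) ]: pass
print("block side corners",[plane("side",c,.041) for c in [(282,208.5),(314.5,207),(289,248.5),(325.5,245.5)]])
print("bottle shoulder",plane("top",[359,262.75],.06),"bulb",plane("top",[362.3,263.6],.1),"tri bulb",tri([227.3,291],[362.3,263.6]))
print("side bulb",plane("side",[227.3,291],.101), "body",plane("side",[230,331],.025))
print("grip",tri([254.9,200.8],[236.6,234.75]))
print(tool()[0],tool()[1].as_matrix().round(3))
E
```

```text
well mouth [0.6147 0.0096 0.041 ]
corner [0.6548 0.1314 0.041 ]
corner [ 0.653 -0.02   0.041]
corner [0.5791 0.1319 0.041 ]
corner [ 0.5769 -0.0184  0.041 ]
block side corners [array([0.5828, 0.1371, 0.041 ]), array([0.658, 0.132, 0.041]), array([ 0.5781, -0.0195,  0.041 ]), array([ 0.6523, -0.0203,  0.041 ])]
bottle shoulder [ 0.4545 -0.1936  0.06  ] bulb [ 0.455  -0.1924  0.1   ] tri bulb (array([ 0.456, -0.193,  0.097]), array([-0.5,  0. , -0. , -0.6]))
side bulb [ 0.4571 -0.1977  0.101 ] body [ 0.4549 -0.2089  0.025 ]
grip (array([0.5178, 0.059 , 0.1122]), array([-0.4,  0. ,  0. , -0.4]))
[0.25345797 0.57087543 0.24925175] [[-0.914  0.406 -0.   ]
 [ 0.406  0.914 -0.001]
 [-0.    -0.001 -1.   ]]
```

```bash
python3 - <<'E'
from h import *
print(to([.455,-.193,.2]))
E
```

Call:
nudge_tcp --increments '[[[-0.022,-0.030,0,0.12,0.085],[-0.044,-0.060,0,0.24,0.085],[-0.066,-0.09,0,0.36,0.085],[-0.088,-0.12,0,0.48,0.085],[-0.11,-0.15,0,0.6,0.085],[-0.132,-0.18,0,0.72,0.085],[-0.155,-0.205,0,0.84,0.085],[-0.178,-0.23,0,0.96,0.085],[-0.2,-0.255,0,1.08,0.085],[-0.224,-0.28,0,1.153,0.085]]]'

```text
clock: 0.93
tool_pos: [0.3446, 0.2228, 0.2499]
eef_rot: [-2.228, -2.214, 0.0]
force: [0.5, -0.5, 0.8]
gripper_width: 0.0853
grip_force: 0.0
```

```bash
python3 - <<'E'
from h import *
print(to([.455,-.193,.2]),tool()[1].as_matrix().round(3))
E
```

```text
[-0.4151  0.113   0.0497] [[ 0.006  1.    -0.   ]
 [ 1.    -0.006  0.   ]
 [ 0.    -0.    -1.   ]]
```

Call:
nudge_tcp --increments '[[[-0.04,0.011,0,0,0.085],[-0.08,0.022,0,0,0.085],[-0.12,0.033,0,0,0.085],[-0.16,0.044,0,0,0.085],[-0.2,0.055,0,0,0.085],[-0.24,0.066,0,0,0.085],[-0.28,0.077,0,0,0.085],[-0.32,0.088,0,0,0.085],[-0.36,0.1,0.02,0,0.085],[-0.40,0.11,0.04,0,0.085]]]' --quiet true

```text
ok
```

Call:
nudge_tcp --increments '[[[-0.015,0.003,0.01,0,0.085],[-0.015,0.003,0.01,0,0.085],[-0.015,0.003,0.01,0,0.085],[-0.015,0.003,0.01,0,0.085]]]'

```text
clock: 2.1
tool_pos: [0.4556, -0.1822, 0.2038]
eef_rot: [-2.221, -2.221, 0.0]
force: [0.1, -0.3, 1.2]
gripper_width: 0.0852
grip_force: 0.0
```

```bash
python3 - <<'E'
from h import *
import cv2
print(to([.455,-.193,.055]),tool()[1].as_matrix().round(3))
f=cams.grab_frame("top");cv2.imwrite("pics/t1.png",f[:,:,::-1])
f=cams.grab_frame("side");cv2.imwrite("pics/s1.png",f[:,:,::-1])
E
```

```text
[-0.0109 -0.0005  0.1488] [[-0.     1.    -0.001]
 [ 1.     0.     0.001]
 [ 0.001 -0.001 -1.   ]]
```

Call:
nudge_tcp --increments '[[[-0.011,0,0.02,0,0.085],[-0.011,0,0.05,0,0.085],[-0.011,0,0.08,0,0.07],[-0.011,0,0.11,0,0.06],[-0.011,0,0.13,0,0.06],[-0.011,0,0.14,0,0.06],[-0.011,0,0.146,0,0.06],[-0.011,0,0.148,0,0.06],[-0.011,0,0.148,0,0.06]]]' --force 25

```text
clock: 2.95
tool_pos: [0.4565, -0.1937, 0.0566]
eef_rot: [2.22, 2.221, 0.001]
force: [0.2, 0.3, 0.7]
gripper_width: 0.0599
grip_force: 0.0
```

```bash
python3 - <<'E'
from h import *
import cv2,numpy as np
print(to([.455,-.193,.055]))
a=cams.grab_frame("side")[240:380,150:310];b=cams.grab_frame("top")[200:340,290:450]
cv2.imwrite("pics/pre.png",np.hstack([cv2.resize(i,None,fx=2.5,fy=2.5,interpolation=2) for i in(a,b)])[:,:,::-1])
E
```

```text
[ 0.0007 -0.0015  0.0016]
```

View pics/pre.png

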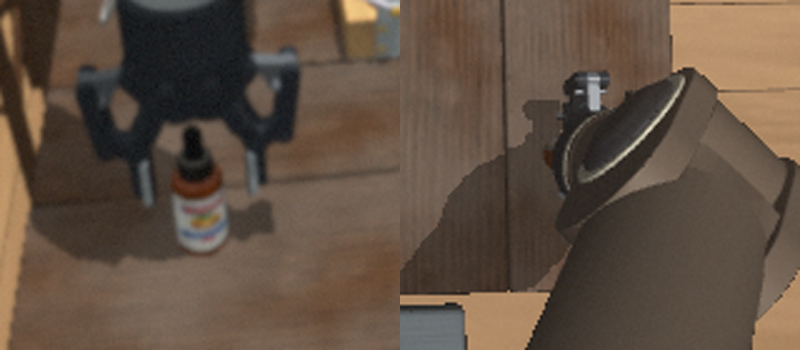

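The bottle stands centred between the open fingers, with the tips at about (147,205) and (255,190) in the crop and the bottle at (200,200). Closing now.

Call:
nudge_tcp --increments '[[[0,0,0,0,0.045],[0,0,0,0,0.038],[0,0,0,0,0.03],[0,0,0,0,0.03],[0,0,0,0,0.03],[0,0,0,0,0.03]]]' --force 25

```text
clock: 3.55
tool_pos: [0.4561, -0.1941, 0.0565]
eef_rot: [2.221, 2.221, 0.001]
force: [-1.0, -0.4, 6.5]
gripper_width: 0.0316
grip_force: 24.2
```

Call:
nudge_tcp --increments '[[[0,0,-0.005,0,0.03],[0,0,-0.02,0,0.03],[0,0,-0.05,0,0.03],[0,0,-0.08,0,0.03],[0,0,-0.11,0,0.03],[0,0,-0.13,0,0.03],[0,0,-0.13,0,0.03],[0,0,-0.13,0,0.03]]]'

```text
clock: 4.22
tool_pos: [0.4563, -0.1938, 0.1868]
eef_rot: [2.22, 2.221, 0.003]
force: [0.4, -0.2, -1.3]
gripper_width: 0.0317
grip_force: 25.0
```

```bash
python3 - <<'E'
from h import *
print(to([.6155,.0095,.2]))
E
```

```text
[ 0.2032  0.1593 -0.0128]
```

Call:
nudge_tcp --increments '[[[0.02,0.016,-0.008,0,0.03],[0.045,0.035,-0.013,0,0.03],[0.07,0.055,-0.013,0,0.03],[0.1,0.078,-0.013,0,0.03],[0.13,0.102,-0.013,0,0.03],[0.16,0.125,-0.013,0,0.03],[0.18,0.141,-0.013,0,0.03],[0.195,0.153,-0.013,0,0.03],[0.203,0.159,-0.013,0,0.03],[0.203,0.159,-0.013,0,0.03]]]'

```text
clock: 5.05
tool_pos: [0.6149, 0.0114, 0.1969]
eef_rot: [-2.217, -2.224, 0.003]
force: [-0.8, 0.6, -0.8]
gripper_width: 0.0314
grip_force: 25.0
```

Call:
nudge_tcp --increments '[[[0,0,0,0,0.03],[0,0,0,0,0.03],[0,0,0,0,0.03]]]'

```text
clock: 5.3
tool_pos: [0.614, 0.0072, 0.1989]
eef_rot: [-2.224, -2.219, 0.001]
force: [-0.8, 0.1, -0.6]
gripper_width: 0.0315
grip_force: 25.0
```

```bash
python3 - <<'E'
from h import *
import cv2,numpy as np
print(to([.6155,.0095,.2]))
a=cams.grab_frame("side")[130:270,230:370];b=cams.grab_frame("top")[140:280,180:320]
cv2.imwrite("pics/over.png",np.hstack([cv2.resize(i,None,fx=2.8,fy=2.8,interpolation=2) for i in(a,b)])[:,:,::-1])
E
```

```text
[ 0.0023  0.0015 -0.0011]
```

View pics/over.png

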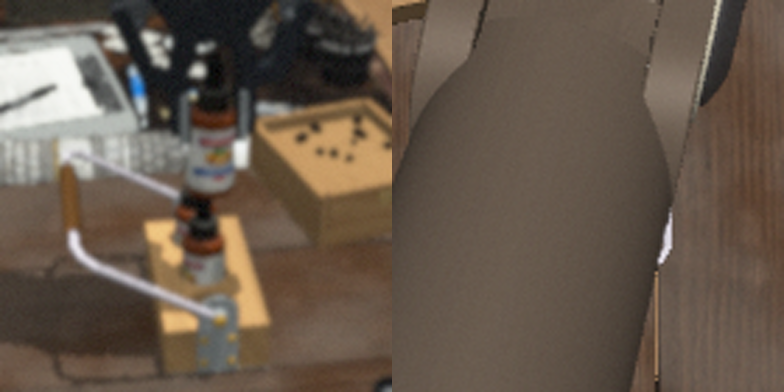

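```bash
python3 - <<'E'
from h import *
x,y,z=.614,.0072,.1989-.0565
print("seen foot front edge 305.7,197.9; bulb 303.2,145")
for dy in(-.006,0,.006):print(dy,proj("side",[x,y+dy-.0165,z]),proj("side",[x,y+dy,z+.102]))
print(proj("side",[x,y,z]),proj("side",[x,y,z+.05]))
import cv2,numpy as np
for n in("a",):
  f=cams.grab_frame("side")[135:210,275:335];cv2.imwrite("pics/bz.png",cv2.resize(f,None,fx=8,fy=8,interpolation=2)[:,:,::-1])
E
```

```text
seen foot front edge 305.7,197.9; bulb 303.2,145
-0.006 [306.68197434 202.45065963] [305.54386473 149.51828353]
0 [306.15791043 200.8889742 ] [305.00223769 148.21710866]
0.006 [305.64012901 199.34601029] [304.46740842 146.93226435]
[304.7487925  196.68987002] [304.86906961 173.68622414]
```

View pics/bz.png

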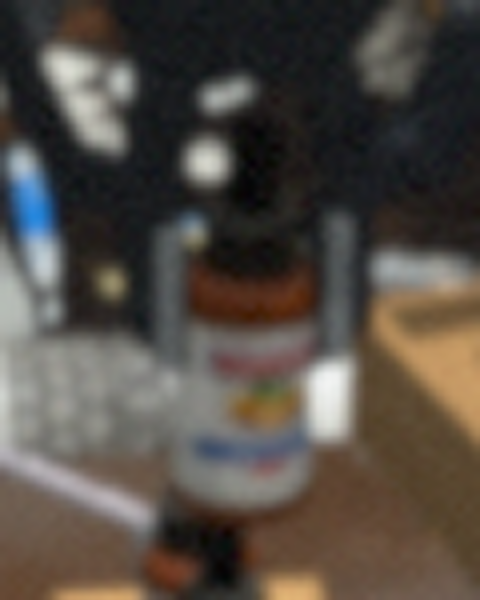

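```bash
python3 - <<'E'
from h import *
print("orig seen foot front 230.5,342 bulb 227.4,290.8")
print(proj("side",[.455,-.193-.0165,0]),proj("side",[.455,-.193,.102]),proj("side",[.455,-.193,0]))
print("mid hole bottle seen bulb (297.5,~188)/(300.5,200)")
print(proj("side",[.616,.056,.113]),proj("side",[.6165,.103,.113]))
x,y,z=.614,.0072,.1424
for sh in([0,0,0],[-.005,0,0],[0,.005,0]):
  print(sh,proj("side",np.array([x,y,z])+sh), proj("side",np.array([x,y,z+.102])-sh))
E
```

```text
orig seen foot front 230.5,342 bulb 227.4,290.8
[231.31114717 342.00407362] [225.87369952 288.67017046] [231.09508074 334.5398887 ]
mid hole bottle seen bulb (297.5,~188)/(300.5,200)
[301.78995349 197.4657443 ] [298.5923462  186.83862538]
[0, 0, 0] [304.7487925  196.68987002] [305.00223769 148.21710866]
[-0.005, 0, 0] [302.21181547 196.89055118] [307.70018071 148.02934035]
[0, 0.005, 0] [304.33081867 195.44432796] [305.453116   149.30027379]
```

Call:
nudge_tcp --increments '[[[-0.03,0,0,0,0.03],[-0.06,0,0,0,0.03],[-0.09,0,0,0,0.03],[-0.107,0,0.02,0,0.03],[-0.107,0,0.05,0,0.03],[-0.107,0,0.08,0,0.03],[-0.107,0,0.11,0,0.03],[-0.107,0,0.127,0,0.03],[-0.107,0,0.133,0,0.03],[-0.107,0,0.134,0,0.03]]]'

```text
clock: 6.28
tool_pos: [0.6139, -0.0981, 0.0637]
eef_rot: [-2.221, -2.22, 0.002]
force: [0.2, 0.1, -1.3]
gripper_width: 0.0314
grip_force: 25.0
```

Call:
nudge_tcp --increments '[[[0,0,0.001,0,0.03],[0,0,0.003,0,0.03],[0,0,0.005,0,0.03],[0,0,0.006,0,0.03],[0,0,0.006,0,0.03]]]'

```text
clock: 6.7
tool_pos: [0.615, -0.0978, 0.0593]
eef_rot: [2.221, 2.221, 0.001]
force: [0.2, -0.5, -0.8]
gripper_width: 0.0313
grip_force: 25.0
```

```bash
python3 - <<'E'
from h import *
import cv2
f=cams.grab_frame("side");cv2.imwrite("pics/s2.png",f[:,:,::-1])
E
```

Call:
nudge_tcp --increments '[[[0,0,0.001,0,0.03],[0,0,0.002,0,0.03],[0,0,0.002,0,0.03]]]'

```text
clock: 7.0
tool_pos: [0.6148, -0.0979, 0.0568]
eef_rot: [2.221, 2.221, 0.0]
force: [0.1, 0.7, -0.7]
gripper_width: 0.031
grip_force: 25.0
```

Call:
nudge_tcp --increments '[[[0,0,0.001,0,0.03],[0,0,0.001,0,0.03],[0,0,0.001,0,0.03]]]'

```text
clock: 7.25
tool_pos: [0.6149, -0.0981, 0.0566]
eef_rot: [2.222, 2.221, 0.001]
force: [-2.0, 1.1, 6.4]
gripper_width: 0.0315
grip_force: 25.7
```

```bash
python3 - <<'E'
from h import *
import cv2
p=tool()[0];print(p,proj("side",p),proj("side",[p[0],p[1],0]),proj("side",[p[0],p[1],.102]))
f=cams.grab_frame("side")[200:290,285:365];cv2.imwrite("pics/s3.png",cv2.resize(f,None,fx=6.5,fy=6.5,interpolation=2)[:,:,::-1])
E
```

```text
[ 0.61488    -0.09809234  0.05657088] [314.34847866 264.94068712] [313.88444663 288.34841358] [314.74569375 244.90348801]
```

View pics/s3.png

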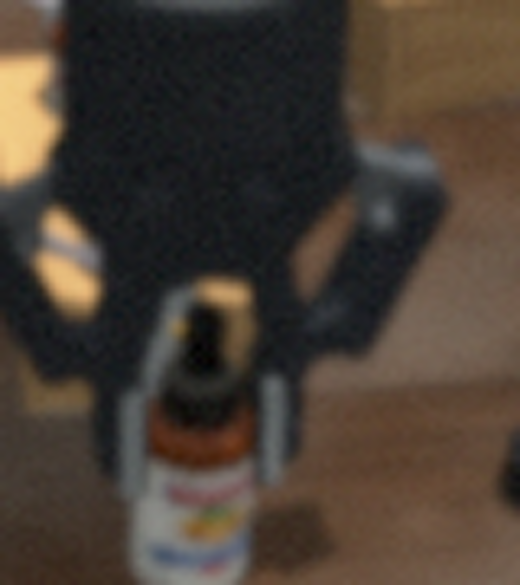

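The bottle is on the bench with its lower end leaning toward −x (bulb at 205, foot at about 188 in the crop). I'll open the fingers, let it stand up straight and regrip it lower and centred.

Call:
nudge_tcp --increments '[[[0,0,0,0,0.034],[0,0,0,0,0.04],[0,0,0,0,0.048],[0,0,0,0,0.056],[0,0,0,0,0.056],[0,0,0,0,0.056],[0,0,0,0,0.056]]]' --force 20

```text
clock: 7.88
tool_pos: [0.6148, -0.0979, 0.0557]
eef_rot: [-2.221, -2.221, 0.0]
force: [0.8, -0.4, -0.2]
gripper_width: 0.056
grip_force: 0.0
```

```bash
python3 - <<'E'
from h import *
import cv2
p=tool()[0];print(p,proj("side",p),proj("side",[p[0],p[1],0]),proj("side",[p[0],p[1],.102]))
f=cams.grab_frame("side")[225:305,275:355];cv2.imwrite("pics/s4.png",cv2.resize(f,None,fx=7,fy=7,interpolation=2)[:,:,::-1])
E
```

```text
[ 0.61475739 -0.0978696   0.05572954] [314.25387725 265.23228454] [313.80004046 288.27714254] [314.65552768 244.83733842]
```

View pics/s4.png

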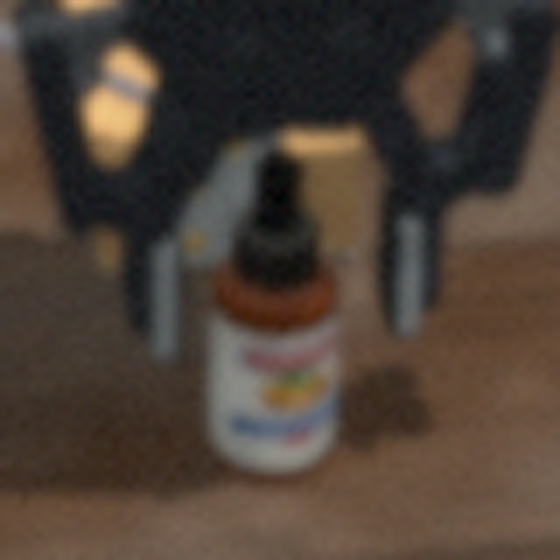

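Call:
nudge_tcp --increments '[[[0,-0.0035,0.001,0,0.056],[0,-0.0035,0.003,0,0.056],[0,-0.0035,0.003,0,0.05],[0,-0.0035,0.003,0,0.045],[0,-0.0035,0.003,0,0.04],[0,-0.0035,0.003,0,0.037],[0,-0.0035,0.003,0,0.035],[0,-0.0035,0.003,0,0.033],[0,-0.0035,0.003,0,0.03],[0,-0.0035,0.003,0,0.03]]]' --force 20

```text
clock: 8.77
tool_pos: [0.6116, -0.0979, 0.053]
eef_rot: [2.221, 2.221, 0.001]
force: [0.5, -0.4, 0.9]
gripper_width: 0.0318
grip_force: 19.7
```

Call:
nudge_tcp --increments '[[[0,0,-0.004,0,0.03],[0,0,-0.02,0,0.03],[0,0,-0.05,0,0.03],[0,0,-0.08,0,0.03],[0,0,-0.11,0,0.03],[0,0,-0.14,0,0.03],[0,0,-0.14,0,0.03],[0,0,-0.14,0,0.03]]]'

```text
clock: 9.43
tool_pos: [0.612, -0.0981, 0.1946]
eef_rot: [2.22, 2.22, 0.004]
force: [-0.4, 0.4, -2.0]
gripper_width: 0.0314
grip_force: 20.1
```

```bash
python3 - <<'E'
from h import *
import cv2
p=tool()[0];z=p[2]-.0535;print(p,proj("side",[p[0],p[1],z]),proj("side",[p[0],p[1],z+.102]))
f=cams.grab_frame("side")[155:235,275:355];cv2.imwrite("pics/s5.png",cv2.resize(f,None,fx=7,fy=7,interpolation=2)[:,:,::-1])
E
```

```text
[ 0.6119945  -0.09805325  0.19463444] [313.47396199 226.80093116] [314.39217421 174.51141961]
```

View pics/s5.png

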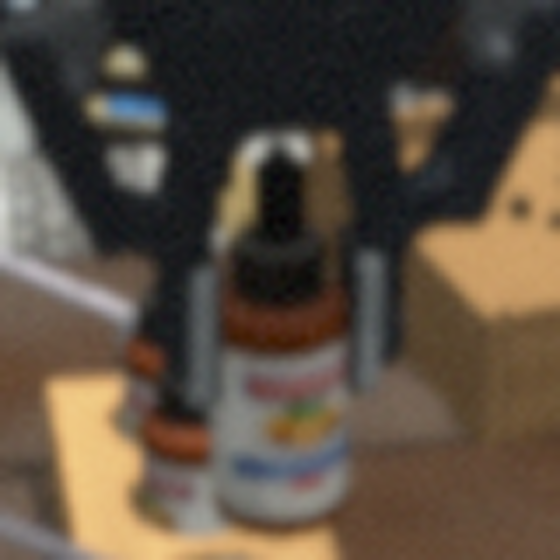

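Upright in the grip now: bulb at 280, body and foot at about 282 in the crop. The bottle rests give a camera x bias of about +3 mm, so I'll aim for TCP (0.6125, 0.009).

Call:
nudge_tcp --increments '[[[0.015,0,-0.003,0,0.03],[0.04,0,-0.003,0,0.03],[0.065,0,-0.003,0,0.03],[0.085,0,-0.003,0,0.03],[0.1,0,-0.003,0,0.03],[0.107,0,-0.003,0,0.03],[0.107,0,-0.003,0,0.03],[0.107,0,-0.003,0,0.03],[0.107,0,-0.003,0,0.03]]]'

```text
clock: 10.23
tool_pos: [0.611, 0.0074, 0.1954]
eef_rot: [2.223, 2.219, -0.002]
force: [-0.4, -0.0, -1.6]
gripper_width: 0.0317
grip_force: 20.1
```

```bash
python3 - <<'E'
from h import *
print(to([.6125,.009,.105]))
E
```

```text
[0.0017 0.0016 0.0904]
```

Call:
nudge_tcp --increments '[[[0.0015,0.0015,0.02,0,0.03],[0.0015,0.0015,0.045,0,0.03],[0.0015,0.0015,0.07,0,0.03],[0.0015,0.0015,0.085,0,0.03],[0.0015,0.0015,0.09,0,0.03],[0.0015,0.0015,0.09,0,0.03],[0.0015,0.0015,0.09,0,0.03],[0.0015,0.0015,0.09,0,0.03]]]'

```text
clock: 10.9
tool_pos: [0.6136, 0.0099, 0.1071]
eef_rot: [2.221, 2.22, 0.002]
force: [0.3, -0.3, -1.1]
gripper_width: 0.0317
grip_force: 20.1
```

```bash
python3 - <<'E'
from h import *
import cv2
print(to([.6125,.009,.105]))
for n in("side","top"):
  cv2.imwrite(f"pics/pre_{n}.png",cams.grab_frame(n)[:,:,::-1])
E
```

```text
[-0.0009 -0.0011  0.0021]
```

Call:
nudge_tcp --increments '[[[-0.0007,-0.0007,0.005,0,0.03],[-0.0007,-0.0007,0.01,0,0.03],[-0.0007,-0.0007,0.013,0,0.03],[-0.0007,-0.0007,0.015,0,0.03],[-0.0007,-0.0007,0.017,0,0.03],[-0.0007,-0.0007,0.017,0,0.03]]]'

```text
clock: 11.5
tool_pos: [0.612, 0.01, 0.0883]
eef_rot: [-2.221, -2.221, 0.001]
force: [-0.8, 0.3, -0.9]
gripper_width: 0.0316
grip_force: 20.1
```

Call:
nudge_tcp --increments '[[[0,0,0.002,0,0.03],[0,0,0.004,0,0.03],[0,0,0.006,0,0.03],[0,0,0.006,0,0.03]]]'

```text
clock: 11.83
tool_pos: [0.6121, 0.01, 0.0824]
eef_rot: [-2.221, -2.222, 0.0]
force: [0.2, 1.2, -1.5]
gripper_width: 0.0319
grip_force: 20.1
```

Call:
nudge_tcp --increments '[[[0,0,0.003,0,0.03],[0,0,0.006,0,0.03],[0,0,0.008,0,0.03],[0,0,0.01,0,0.03],[0,0,0.012,0,0.03],[0,0,0.014,0,0.03],[0,0,0.015,0,0.03],[0,0,0.015,0,0.03]]]'

```text
clock: 12.5
tool_pos: [0.6122, 0.0099, 0.0676]
eef_rot: [2.221, 2.221, 0.0]
force: [1.5, 0.3, -2.1]
gripper_width: 0.0316
grip_force: 20.1
```

Call:
nudge_tcp --increments '[[[0,0,0.001,0,0.03],[0,0,0.002,0,0.03],[0,0,0.002,0,0.03]]]'

```text
clock: 12.75
tool_pos: [0.6122, 0.0099, 0.0658]
eef_rot: [2.221, 2.221, 0.0]
force: [1.7, 0.1, -0.8]
gripper_width: 0.0318
grip_force: 20.1
```

Call:
nudge_tcp --increments '[[[0,0,0.001,0,0.03],[0,0,0.0015,0,0.03],[0,0,0.0015,0,0.03]]]'

```text
clock: 13.0
tool_pos: [0.6123, 0.01, 0.0643]
eef_rot: [2.221, 2.221, 0.0]
force: [1.5, 0.7, -0.7]
gripper_width: 0.0318
grip_force: 20.2
```

Call:
nudge_tcp --increments '[[[0,0,0,0,0.034],[0,0,0,0,0.04],[0,0,0,0,0.048],[0,0,0,0,0.052],[0,0,0,0,0.052],[0,0,0,0,0.052]]]'

```text
clock: 13.5
tool_pos: [0.6119, 0.0099, 0.0643]
eef_rot: [-2.221, -2.221, 0.0]
force: [-0.3, 1.0, -0.7]
gripper_width: 0.052
grip_force: 0.0
```

Call:
nudge_tcp --increments '[[[0,0,-0.005,0,0.052],[0,0,-0.02,0,0.052],[0,0,-0.045,0,0.052],[0,0,-0.08,0,0.052],[0,0,-0.12,0,0.052],[0,-0.01,-0.155,0,0.052],[0.02,-0.04,-0.16,0,0.052],[0.04,-0.07,-0.16,0,0.052],[0.048,-0.097,-0.16,0,0.052],[0.048,-0.097,-0.16,0,0.052]]]'

```text
clock: 14.33
tool_pos: [0.5104, 0.06, 0.2242]
eef_rot: [-2.215, -2.221, 0.001]
force: [0.7, 0.2, -0.5]
gripper_width: 0.0519
grip_force: 0.0
```

Call:
nudge_tcp --increments '[[[0,0,0,0,0.045],[0,0,0,0,0.045]]]'

```text
clock: 14.5
tool_pos: [0.5158, 0.0579, 0.225]
eef_rot: [2.221, 2.221, 0.002]
force: [-0.0, 0.2, -0.9]
gripper_width: 0.0452
grip_force: 0.0
```

```bash
python3 - <<'E'
from h import *
import cv2,numpy as np
print(to([.515,.0575,.112]))
for n in("side","top"):
  cv2.imwrite(f"pics/rel_{n}.png",cams.grab_frame(n)[:,:,::-1])
a=cv2.imread("pics/side0.png").astype(float)
b=cv2.imread("pics/rel_side.png").astype(float)
# carrier end-plate shift
T=a[215:262,285:330].astype(np.float32)
r=cv2.matchTemplate(b[190:290,260:360].astype(np.float32),T,cv2.TM_CCOEFF_NORMED);print(cv2.minMaxLoc(r))
r=cv2.matchTemplate(b[170:240,235:300].astype(np.float32),a[185:217,248:262].astype(np.float32),cv2.TM_CCOEFF_NORMED);print(cv2.minMaxLoc(r))
# visible right bottle: dark bulb pixel columns
for y in range(170,235,4): print(y,''.join('#' if v<45 else ('o' if v<90 else '.') for v in b[y,285:330].mean(1)))
E
```

```text
[-0.0005 -0.001   0.113 ]
(-0.3460974395275116, 0.8472314476966858, (36, 11), (25, 25))
(-0.4613949656486511, 0.9557605385780334, (44, 1), (13, 15))
170 #o...........................................
174 ########ooooooooooooooooo................oooo
178 ...................................ooo.......
182 ...................................oooooo....
186 ...................................oooooooooo
190 ..........ooo####o.....ooo........ooooooooooo
194 ......ooooooo####oooooooooooooooooooooooooooo
198 ..........ooooo###ooooooooooooooooooooooooooo
202 oooooo..oo##########ooooooooooooooooooooooooo
206 ooooooooooooooo######ooo......oooooooooooooo.
210 ..........ooo#oooo###oo.........oooo.........
214 .........oooo#########oo..........oo.........
218 ..........ooooooo######oo.........ooooooooooo
222 .............oooooooooooo..........oooooooooo
226 ..........ooooo##########o...........oooooooo
230 ............ooooooooooooooo...........ooooooo
234 ................ooooo..................oooooo
```

Call:
nudge_tcp --increments '[[[0,-0.001,0.02,0,0.045],[0,-0.001,0.05,0,0.045],[0,-0.001,0.08,0,0.045],[0,-0.001,0.1,0,0.045],[0,-0.001,0.11,0,0.045],[0,-0.001,0.113,0,0.045],[0,-0.001,0.113,0,0.035],[0,-0.001,0.113,0,0.025],[0,-0.001,0.113,0,0.018],[0,-0.001,0.113,0,0.018]]]' --force 20

```text
clock: 15.43
tool_pos: [0.5153, 0.0579, 0.1125]
eef_rot: [2.22, 2.22, 0.004]
force: [1.3, -1.5, -1.0]
gripper_width: 0.0185
grip_force: 0.8
```

Call:
nudge_tcp --increments '[[[0,0,0,0,0.018],[0,0,0,0,0.018]]]'

```text
clock: 15.6
tool_pos: [0.5149, 0.0579, 0.112]
eef_rot: [2.221, 2.221, 0.003]
force: [2.2, -2.1, -2.4]
gripper_width: 0.0181
grip_force: 1.2
```

```bash
python3 - <<'E'
from h import *
import cv2
f=cams.grab_frame("side");cv2.imwrite("pics/cage.png",f[:,:,::-1])
E
```

Call:
nudge_tcp --increments '[[[0,0,0,0,0.022],[0,0.002,0,0,0.022],[0,0.002,0,0,0.022]]]'

```text
clock: 15.9
tool_pos: [0.5161, 0.0582, 0.1113]
eef_rot: [-2.221, -2.222, 0.0]
force: [0.1, 1.1, 0.4]
gripper_width: 0.022
grip_force: 0.0
```

Call:
nudge_tcp --increments '[[[0,0,0,0,0.020],[0,0,0,0,0.019],[0,0,0,0,0.019]]]'

```text
clock: 16.15
tool_pos: [0.5159, 0.0579, 0.1112]
eef_rot: [-2.221, -2.221, 0.0]
force: [-0.5, 0.2, 0.5]
gripper_width: 0.019
grip_force: 0.0
```

Call:
nudge_tcp --increments '[[[0,0.004,-0.007,0,0.019],[0,0.009,-0.013,0,0.019],[0,0.015,-0.020,0,0.019],[0,0.021,-0.026,0,0.019],[0,0.028,-0.032,0,0.019],[0,0.034,-0.037,0,0.019],[0,0.042,-0.042,0,0.019],[0,0.049,-0.045,0,0.019],[0,0.049,-0.045,0,0.019]]]'

```text
clock: 16.9
tool_pos: [0.5676, 0.0581, 0.1573]
eef_rot: [2.22, 2.22, 0.004]
force: [-0.6, -1.2, 0.1]
gripper_width: 0.0191
grip_force: 0.0
```

Call:
nudge_tcp --increments '[[[0,0.008,-0.0035,0,0.019],[0,0.016,-0.0065,0,0.019],[0,0.024,-0.0085,0,0.019],[0,0.031,-0.010,0,0.019],[0,0.038,-0.011,0,0.019],[0,0.043,-0.0115,0,0.019],[0,0.047,-0.0115,0,0.019],[0,0.047,-0.0115,0,0.019],[0,0.047,-0.0115,0,0.019]]]'

```text
clock: 17.65
tool_pos: [0.6121, 0.0578, 0.1676]
eef_rot: [2.222, 2.221, -0.0]
force: [0.0, 0.3, 0.0]
gripper_width: 0.0187
grip_force: 0.0
```

```bash
python3 - <<'E'
from h import *
import cv2,numpy as np
a=cv2.imread("pics/side0.png").astype(np.float32)
b=cams.grab_frame("side")[:,:,::-1].astype(np.float32);cv2.imwrite("pics/up_side.png",b)
t=cams.grab_frame("top")[:,:,::-1];cv2.imwrite("pics/up_top.png",t)
def m(T,x,y,b,r=12):
    h,w=T.shape[:2];q=cv2.matchTemplate(b[y-r:y+h+r,x-r:x+w+r],T,cv2.TM_CCOEFF_NORMED);_,v,_,l=cv2.minMaxLoc(q);return v,l[0]-r,l[1]-r
print(m(a[244:262,285:330],285,244,b))
print(m(a[205:225,278:290],278,205,b))
E
```

```text
(0.97039395570755, 0, 0)
(0.8965256810188293, 0, -1)[ WARN:0@0.897] global loadsave.cpp:1063 imwrite_ Unsupported depth image for selected encoder is fallbacked to CV_8U.
```

Call:
nudge_tcp --increments '[[[0,0.001,-0.001,0,0.016],[0,0.001,-0.001,0,0.012],[0,0.001,-0.001,0,0.01],[0,0.001,-0.001,0,0.01],[0,0.001,-0.001,0,0.01]]]' --force 40

```text
clock: 18.17
tool_pos: [0.613, 0.0579, 0.1689]
eef_rot: [-2.221, -2.221, -0.0]
force: [-0.9, 1.2, 1.0]
gripper_width: 0.0126
grip_force: 38.9
```

```bash
python3 - <<'E'
from h import *
import cv2,numpy as np
b=cams.grab_frame("side")[:,:,::-1]
p=tool()[0];print(p,proj("side",p))
for x in(.613,.616): print(proj("side",[x,-.026,.054]),proj("side",[x,-.022,.169]),proj("side",[x,.0575,.169]))
cv2.imwrite("pics/up.png",cv2.resize(b[145:270,240:380],None,fx=4.5,fy=4.5,interpolation=2))
E
```

```text
[0.61303249 0.05796902 0.16890756] [300.21077353 172.99971463]
[306.78436516 243.58010198] [306.85092241 191.95382423] [300.23086392 173.06267512]
[308.27542375 243.44838725] [308.44253819 191.8293509 ] [301.70342098 172.95311468]
```

View pics/up.png

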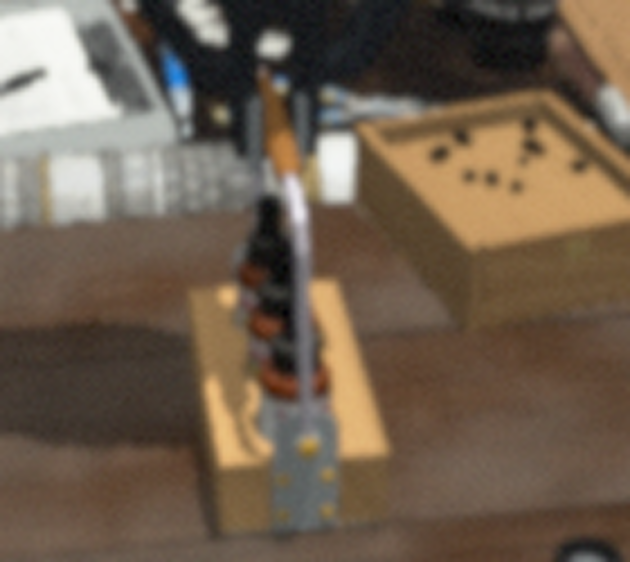

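The three bottles sit in their holes and the handle is nearly upright. The pivot is at about (309,445) and the wire top at about (302,240) in the crop, so I'll measure the lean precisely.

```bash
python3 - <<'E'
from h import *
import cv2
b=cv2.resize(cams.grab_frame("side")[:,:,::-1],None,fx=1,fy=1).astype(float)
for y in range(184,250,3):
    r=b[y,296:320]; print(y,' '.join('%3d'%v for v in r.min(1)))
# reference upright line, seen pivot column 308.7
for z in(.054,.09,.12,.15): print(z,proj("side",[.6168,-.027,z]))
E
```

```text
184 114 107 120 146 144 106 106 152 190 183 133 103  98 104 129 172 214 230 233 234 234 221 167  97
187 110 104 105 119 125 129 140 175 206 225 214 153 106  91 109 152 198 215 220 219 216 196 147  89
190  76  51  32  21  18  41  76 115 165 216 223 180 108  68  69  81 100 112 112 110 110 102  82  67
193  72  47  18   6  15  27  45  81 133 193 221 199 133  75  54  58  53  51  50  49  47  49  48  52
196  51  35  15  16   6  21  46  67  89 130 160 159 122  76  56  56  50  48  48  51  47  48  51  49
199  29  32  35  34  27  21  20  33  56 103 150 159 132  86  58  50  51  47  48  50  50  51  53  52
202  20  17  14  20  12   6  12   6  35  74 107 124 117  85  55  53  52  51  54  54  56  56  60  61
205  32  30  26  21  21   7   0   5  33  66 101 116 108  81  61  53  57  59  56  55  59  60  61  61
208  27  30  40  46  39  30  33  29  37  67  97 118 122 114 113 110 108 106  94  75  67  64  66  68
211  80  54  31  33  32  31  37  33  42  65  98 117 120 120 114 119 120 111 113  94  79  73  69  71
214  39  32  25  12  23  21  13  15  29  61  97 113 114  96 101 113 118 114 114 108  96  81  75  72

[... 530 characters left out ...]
1  22  23  43  74 104 105  91  62  57  68  88 108 119 123 121 117 114
235 111 110 110 115 113 105 101 102 106 111 111 113 121 127 125 116 106 107 113 118 123 120 119 120
238  81  90 109 119 118 108  98  98  98  98 101 111 116 114 109 107 110 111 112 112 117 120 120 122
241 105 109 118 122 116 102  92  95  94 101 111 122 124 129 135 121 106 110 107 114 118 119 120 123
244  96 112 121 124 116 108  98  94  98  98  89  69  68  67  87 105 113 114 110 108 111 117 119 118
247  92  84  83  82  89  97  96  94  94  95  93  90  88  92 103 108 104 109  99  86  72  70  71  69
0.054 [308.75913637 243.7042645 ]
0.09 [308.9294421 228.6053676]
0.12 [309.07705028 215.51878062]
0.15 [309.23013512 201.94664565]
```

Call:
nudge_tcp --increments '[[[0,0.001,0,0,0.01],[0,0.002,0,0,0.01],[0,0.002,0,0,0.01],[0,0.002,0,0,0.01],[0,0.002,0,0,0.01]]]'

```text
clock: 18.68
tool_pos: [0.6154, 0.0579, 0.169]
eef_rot: [2.221, 2.221, 0.001]
force: [-0.1, 0.5, 1.2]
gripper_width: 0.0127
grip_force: 39.0
```

```bash
cat > w.py <<'E'
from h import *
import cv2
a=cv2.imread("pics/side0.png").astype(np.float32)
b=np.mean([cams.grab_frame("side")[:,:,::-1].astype(np.float32) for _ in range(3)],0)
def m(T,x,y,r=6):
    h,w=T.shape[:2];q=cv2.matchTemplate(b[y-r:y+h+r,x-r:x+w+r],T,cv2.TM_CCOEFF_NORMED);_,v,_,l=cv2.minMaxLoc(q)
    i,j=l; s=lambda p,c,n:.5*(p-n)/(p-2*c+n); return v, l[0]-r+s(q[j,i-1],q[j,i],q[j,i+1]), l[1]-r+s(q[j-1,i],q[j,i],q[j+1,i])
print(m(a[246:262,285:330],285,246))
ys=[196,199,202,205,226,229,232];cs=[]
for y in ys:
    r=b[y,304:310].min(1)-40; r=np.clip(r,0,None); cs.append((r*np.arange(304,310)).sum()/r.sum())
print(np.round(cs,2), "top-bottom", np.mean(cs[:4])-np.mean(cs[4:]))
E
python3 w.py
```

```text
(0.9649848937988281, np.float32(-0.16269961), np.float32(-0.11644042))
[307.08 307.5  307.63 307.77 307.79 307.65 307.79] top-bottom -0.24868806530281518
```

Call:
nudge_tcp --increments '[[[0,0.0005,-0.001,0,0.01],[0,0.0005,-0.003,0,0.01],[0,0.0005,-0.006,0,0.01],[0,0.0005,-0.01,0,0.01],[0,0.0005,-0.01,0,0.01],[0,0.0005,-0.01,0,0.01]]]' --force 60

```text
clock: 19.33
tool_pos: [0.6156, 0.0579, 0.1789]
eef_rot: [2.221, 2.222, 0.0]
force: [-0.3, -0.6, -5.9]
gripper_width: 0.012
grip_force: 58.5
```

```bash
python3 w.py
```

```text
(0.9582679867744446, np.float32(0.046924993), np.float32(-4.0189614))
[307.76 307.9  307.92 307.92 307.77 307.78 306.56] top-bottom 0.5078655540697241
```

Call:
nudge_tcp --increments '[[[0,0,-0.005,0,0.01],[0,0,-0.015,0,0.01],[0,0,-0.025,0,0.01],[0,0,-0.035,0,0.01],[0,0,-0.045,0,0.01],[0,0,-0.055,0,0.01],[0,0,-0.065,0,0.01],[0,0,-0.075,0,0.01],[0,0,-0.083,0,0.01],[0,0,-0.09,0,0.01]]]' --force 60

```text
clock: 20.32
tool_pos: [0.6157, 0.0579, 0.27]
eef_rot: [2.221, 2.221, 0.001]
force: [0.8, -0.5, -7.4]
gripper_width: 0.0122
grip_force: 58.6
```

Call:
nudge_tcp --increments '[[[0,0,-0.003,0,0.01],[0,0,-0.003,0,0.01],[0,0,-0.003,0,0.01],[0,0,-0.003,0,0.01],[0,0,-0.003,0,0.01],[0,0,-0.003,0,0.01],[0,0,-0.003,0,0.01],[0,0,-0.003,0,0.01]]]'

```text
clock: 20.98
tool_pos: [0.6155, 0.0579, 0.2716]
eef_rot: [-2.221, -2.221, 0.0]
force: [-1.4, -0.9, -7.6]
gripper_width: 0.0122
grip_force: 58.6
```

```bash
python3 - <<'E'
from h import *
import cv2
b=np.mean([cams.grab_frame("side")[:,:,::-1].astype(np.float32) for _ in range(3)],0);cv2.imwrite("pics/fin.png",b.astype(np.uint8))
a=cv2.imread("pics/up_side.png").astype(np.float32)
p=tool()[0];print(p)
T=a[238:263,285:330]
best=[]
for sc in np.arange(.98,1.12,.02):
  for th in np.arange(-6,6.1,1):
    h,w=T.shape[:2];M2=cv2.getRotationMatrix2D((307.5,250),th,sc)
    W=cv2.warpAffine(a,M2,(560,420),flags=2)[238:263,285:330]
    q=cv2.matchTemplate(b[185:240,270:345],W,cv2.TM_CCOEFF_NORMED);_,v,_,l=cv2.minMaxLoc(q);best.append((v,round(sc,2),th,l[0]+270-285,l[1]+185-238))
print(sorted(best)[-5:])
print("expected shift",proj("side",[.616,-.02,.13])-proj("side",[.616,-.02,.03]))
E
```

```text
[0.61557707 0.0578922  0.27175586]
[(0.9368821978569031, np.float64(1.06), np.float64(1.0), 0, -44), (0.9377912878990173, np.float64(1.04), np.float64(1.0), 0, -44), (0.9383245706558228, np.float64(1.04), np.float64(0.0), 0, -44), (0.9385960698127747, np.float64(1.06), np.float64(-1.0), 0, -44), (0.9397697448730469, np.float64(1.06), np.float64(0.0), 0, -44)]
expected shift [  0.41509383 -42.19989383]
```

```bash
python3 -c "
from station import arm, cams, status
print(arm.hand_in())"
```

```text
the job is handed in; nothing more can be done
None
```

I handed the job in with the full carrier held level about 10 cm above the bench. The third bottle is in its hole and the handle is upright; I didn't recheck the bottles or the bracelet, loupe and tweezers after the lift. On the way I set the out bottle down once on the bench to straighten my grip on it.

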